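Fetch the spice tin from behind the mill and the bottle

TASK

The low spice tin is to be weighed, but the pepper mill and the squeeze bottle stand in front of it in the rack. First stand both of them upright on the dark wooden board, leaving the tin where it is; then, with both on the board, set the tin upright in the middle of the scale's round plate; last, put the mill and the bottle each back upright where it stood in the rack. Tip nothing over, leave the probe thermometer alone, and let go of everything at the end.

Things in the scene. Friction and masses are not known exactly. Their poses are not given: they have to be found in the camera images.
- pepper_mill: Turned dark wooden pepper mill, 143 mm tall, loose, upright, 0.17 to 0.35 kg. Origin: centre of its underside, z up. Foot 52 mm across, waist 36 mm, straight round head 44 mm across at 98 to 126 mm above the origin (grip there, from any side), steel knob on top. Starts at the front left or front right of the rack and must return to that same spot.
- squeeze_bottle: White plastic squeeze bottle, 142 mm tall, loose, upright, rigid, 0.21 to 0.42 kg. Origin: centre of its underside, z up. Straight round body 48 mm across up to 106 mm above the origin (grip at 80 to 100 mm, from any side), grey cap and conical nozzle above. Starts in the other front place of the rack, 96 mm beside the mill, and must return to that same spot.
- spice_tin: Low round silvery metal spice tin with pale lid, 56 mm tall, body 54 mm and lid (upper 12 mm) 56 mm across, loose, upright, 0.12 to 0.25 kg. Origin: centre of its underside, z up. Stands in the rack behind the mill and the bottle (farther from the robot), so near them that a gripper's body finds no room over it until they are gone.
- rack: Shallow steel rack with flat black rubber liner, fixed, 164 mm deep (x, away from the robot) and 184 mm wide (y). Origin: centre of its underside; things stand on the liner 5 mm above it. Rim 12 mm high, thin wire gallery 38 mm high round the back half. Front places 40 mm before its centre and 48 mm to either side; tin about 18 mm behind the centre.
- side_board: Dark hardwood board, the side place for the mill and the bottle, fixed, lying flat, 85 mm (its x) by 200 mm (its y) and 16 mm thick. Origin: centre of its underside; things stand 16 mm above it. Both stand side by side well apart, for example 52 mm from the centre along y either way.
- scale: Grey kitchen scale with a round steel plate, fixed (it does not sink). Base about 175 by 146 mm with the display strip in front; the plate, 124 mm across, is centred over the origin. Origin: on the table under the plate's centre; the plate's top is 32 mm above it.
- thermometer: Bystander: blue-headed probe thermometer lying flat behind the rack, 26 by 179 mm (along its y) and 16 mm high, loose. Origin: centre of its underside. Leave alone.
Not all that is in view belongs to the job. There is more than one size of the squeeze_bottle; the job needs the middle-sized.

How it is judged (in metres and radians):
On the way, in this order (a step that is already met when the one before it is completed fails the run):
1. mill and bottle both stand released on the board, the tin still where it was (within 20 mm) (x of pepper_mill in the frame of side_board between -0.038 and 0.038 m and y of pepper_mill in the frame of side_board between -0.095 and 0.095 m and z of pepper_mill in the frame of side_board between 0.011 and 0.022 m and angle between each of pepper_mill, squeeze_bottle's own z axis and vertical below 0.12 rad and linear speed of each of pepper_mill, squeeze_bottle below 0.03 m/s and contact force between the fingers and pepper_mill below 0.1 N and x of squeeze_bottle in the frame of side_board between -0.038 and 0.038 m and y of squeeze_bottle in the frame of side_board between -0.095 and 0.095 m and z of squeeze_bottle in the frame of side_board between 0.011 and 0.022 m and contact force between the fingers and squeeze_bottle below 0.1 N and distance of spice_tin from where it was at the start of the episode below 0.02 m), for 0.2 s.
2. the tin stands released in the middle of the scale's plate, while mill and bottle stand on the board (x of pepper_mill in the frame of side_board between -0.038 and 0.038 m and y of pepper_mill in the frame of side_board between -0.095 and 0.095 m and z of pepper_mill in the frame of side_board between 0.011 and 0.022 m and angle between each of pepper_mill, squeeze_bottle, spice_tin's own z axis and vertical below 0.12 rad and linear speed of each of pepper_mill, squeeze_bottle, spice_tin below 0.03 m/s and contact force between the fingers and pepper_mill below 0.1 N and x of squeeze_bottle in the frame of side_board between -0.038 and 0.038 m and y of squeeze_bottle in the frame of side_board between -0.095 and 0.095 m and z of squeeze_bottle in the frame of side_board between 0.011 and 0.022 m and contact force between the fingers and squeeze_bottle below 0.1 N and horizontal distance between spice_tin and scale below 0.015 m and z of spice_tin in the frame of scale between 0.028 and 0.038 m and contact force between the fingers and spice_tin below 0.1 N), for 0.2 s.
At the end, for the whole second after the job is handed in: The tin stands upright on the scale's plate within 15 mm of its centre; the mill and the bottle each stand upright in the rack within 15 mm of where they stood at the start; all released and at rest (horizontal distance between spice_tin and scale below 0.015 m and z of spice_tin in the frame of scale between 0.028 and 0.038 m and angle between each of spice_tin, pepper_mill, squeeze_bottle's own z axis and vertical below 0.12 rad and linear speed of each of spice_tin, pepper_mill, squeeze_bottle below 0.03 m/s and contact force between the fingers and spice_tin below 0.1 N and distance of each of pepper_mill, squeeze_bottle from where it was at the start of the episode below 0.015 m and contact force between the fingers and pepper_mill below 0.1 N and contact force between the fingers and squeeze_bottle below 0.1 N); the robot touches nothing.
It fails at once if the mill, the bottle or the tin is tipped over (more than about 35 degrees) (angle between any of pepper_mill, squeeze_bottle, spice_tin's own z axis and vertical above 0.6 rad).
It fails at once if the thermometer is moved by more than 20 mm (distance of thermometer from where it was at the start of the episode above 0.02 m).
It also fails if it takes over 115 s, if anything falls off the work surface, if the arm or the gripper's body presses on something with over 40 N, if the wrist force passes 120 N, or if a joint passes its speed limit or range.

ROBOT

A 6-joint arm with a two-finger parallel gripper is mounted at the origin on a cart in front of the work surface, level with it; the furniture and walls round the work are solid. World frame = base frame: x ahead of the robot, y to its left, z up, the work surface at z = 0. Lengths are in m, angles in degrees, forces in N, time in s.
With the tool pointing down it reaches from about 0.35 to 0.975 m from the base axis. Payload 7.1 kg.
Tool frame: the origin (TCP) lies midway between the tips of the shut fingers; the grasp point (between the pads) lies robot.hold_point_z behind it (robot.hold_point_z is the distance from the TCP to the grasp point, in m); z points along the fingers, y is the line along which they close (so a half turn about z gives the same grasp; the last joint's range is limited). The gripper opens to 88 mm and grips with 3 to 60 N. Pads are 20 mm wide; open, the fingers measure 115 mm over their backs; the gripper's body (75 mm by 178 mm) begins 61 mm behind the grasp point.
Start: joints at [72.823, 24.242, 93.386, -0, 62.372, -1.089], TCP at [0.173, 0.601, 0.223] pointing down, gripper open.
Joint ranges: [-172.04, 172.04], [-51.8, 120.97], [4.93, 147.93], [-75.15, 255.16], [6.16, 154.13], [-145.62, 145.62]. Speed limits (degrees/s): [136.94, 136.94, 172.46, 180, 180, 180].

INTERFACE

Orientations are given as a 3x3 rotation matrix whose columns are the frame's x, y, z axes.
In Python, from plant import robot gives the robot as it stands. The module is installed in compiled form; this text tells all that it offers.
- The arm moves only by the tool carry_out, never from a script. Its argument "steps" is one flat list of numbers, 7 for each row, row after row: the closure, from -1 (fully open) to 1 (shut), then the shift along the tool's x, y, z in mm, then the turn, a rotation vector about the tool's x, y, z in rad. In form: [jaw, tx, ty, tz, ax, ay, az, jaw, tx, ty, tz, ax, ay, az, ...]. A call has 1 to 8 rows; each row is the pose to reach, as a shift and turn from the pose commanded when the call began, along the tool's axes at that moment; what a row does not reach only later rows make up. A row lasts 1/10 s, in which the tool goes at most 50 mm and 8.59 degrees, less where a joint would pass 70% of its speed; a pose out of reach is approached as far as the arm can. A call with a gripper value outside its range is refused whole. The fingers move at their own pace and stop on an object; "grip_force" is the grip in N (left out, the last holds). Time passes only in rows, so rows that repeat a pose let the fingers close. It gives the time, the measured TCP pose, the force and the opening at its end, in the units of the state.
- robot.read_state(): the state, without advancing time (a new reading comes with each control period).
- robot.grab_frame(name): name is "scene" or "top" or "wrist"; returns the picture (400x640x3 uint8, red, green, blue); there is no depth.
- robot.get_calibration(name): a dict with "camera_matrix" (3x3 intrinsics, pixels), "dist" ([k1, k2, p1, p2, k3] as OpenCV has them; the pictures are not rectified), "R" (3x3) and "t" (3): a world point X has camera coordinates R X + t; the wrist camera has in their place "tool_from_camera" (4x4, takes a point from camera to tool coordinates, whose origin is the TCP and whose axes are the flange's). Camera axes: x right, y down, z forward; pixel columns grow to the right and rows downward; lengths in m; the calibration is good to about 2 mm. A picture is of the moment at which its call begins: read the wrist's pose just before it. get_calibration takes no time and is no camera call.
- robot.job_done(): hands the job in, once; it reports no verdict.
The state is a dict: "time_s": time; "q": joint angles; "joint_velocities": joint speeds; "joint_torque": joint torques, N m; "eef_pos": TCP position; "ee_rot": TCP orientation; "wrist_force": force on the tool from outside, world axes, zero at the start; "moment": the same for the moment, N m; "finger_gap": finger opening in m.
Only numpy, scipy, OpenCV 4.12 (cv2) and the standard library are available. Lean on these libraries where they do the work, as an engineer would, in place of code of your own. Each camera call takes 0.05 s, during which the arm holds its last target. There are 200 camera calls.

## Working session

There is one attempt and no reset: what is moved stays moved. The work goes in short steps, Python scripts to look and compute and a tool call to move; the robot and the scene stay as the last step left them, time stands still between calls to the robot, and variables do not carry over. Pictures are saved under pics/ and viewed, on a budget of 14 in all, crops included, one or two more only if the job needs it, and the job is handed in when it is done.

Besides the shell and the picture viewer there is one more tool, called after "Request:" by a JSON object that holds its "fn" and its "kwargs". carry_out: Moves the arm, as the interface text tells. Its arguments: {"type":"object","properties":{"steps":{"type":"array"},"grip_force":{"type":"number"}},"required":["steps"]}

```bash
mkdir -p pics; cat > h.py <<'E'
import numpy as np, cv2
from plant import robot
def save(img,name): cv2.imwrite('pics/'+name,cv2.cvtColor(img,cv2.COLOR_RGB2BGR))
def ray(cal,px,R=None,t=None):
    K=np.array(cal['camera_matrix']);d=np.array(cal['dist'],float)
    u=cv2.undistortPoints(np.array([[px]],float),K,d)[0,0]
    return np.array([u[0],u[1],1.])
def pix2w(name,px,z,state=None):
    cal=robot.get_calibration(name);r=ray(cal,px)
    if name=='wrist':
        s=state or robot.read_state();T=np.array(cal['tool_from_camera'])
        R=np.array(s['ee_rot']);C=np.array(s['eef_pos'])+R@T[:3,3];D=R@T[:3,:3]@r
    else:
        R=np.array(cal['R']);C=-R.T@np.array(cal['t']);D=R.T@r
    return C+D*(z-C[2])/D[2]
def w2pix(name,X,s=None):
    cal=robot.get_calibration(name);K=np.array(cal['camera_matrix']);d=np.array(cal['dist'],float)
    if name=='wrist':
        s=s or robot.read_state();T=np.array(cal['tool_from_camera']);W=np.eye(4);W[:3,:3]=s['ee_rot'];W[:3,3]=s['eef_pos']
        M=np.linalg.inv(W@T);R=M[:3,:3];t=M[:3,3]
    else: R=np.array(cal['R']);t=np.array(cal['t'])
    return cv2.projectPoints(np.array([X],float),cv2.Rodrigues(R)[0],t,K,d)[0][0,0]
E
python3 - <<'E'
from h import *
np.set_printoptions(precision=4,suppress=True)
for n in('scene','top'): save(robot.grab_frame(n),n+'0.png')
s=robot.read_state();print(s, robot.hold_point_z)
for n in('scene','top'):
    c=robot.get_calibration(n);R=np.array(c['R']);print(n,-R.T@np.array(c['t']),R[2])
print(robot.get_calibration('wrist')['tool_from_camera'])
E
```

```text
{'time_s': 0.1, 'q': array([72.8216, 24.2797, 93.4276,  0.0002, 62.3744, -1.0891]), 'joint_velocities': array([ 0.0379, -0.0226, -0.0149,  0.0332, -0.0753,  0.071 ]), 'joint_torque': array([  0.0001, -54.5611, -27.4324,   0.0646,   0.0189,   0.    ]), 'eef_pos': array([0.173, 0.6  , 0.222]), 'ee_rot': array([[-0.9608,  0.2771, -0.0004],
       [ 0.2771,  0.9608, -0.0014],
       [ 0.    , -0.0014, -1.    ]]), 'wrist_force': array([-0.0681,  0.3019,  0.0791]), 'moment': array([-0.0117, -0.0292, -0.0092]), 'finger_gap': 0.08795944841395885} 0.0187
scene [ 0.0501 -0.4997  0.9414] [ 0.4688  0.4378 -0.7671]
top [0.3954 0.0003 1.0562] [ 0.2097  0.0039 -0.9777]
[[ 0.0009 -0.958  -0.2867  0.0801]
 [ 1.      0.0008  0.0006 -0.0004]
 [-0.0004 -0.2867  0.958  -0.1619]
 [ 0.      0.      0.      1.    ]]
```

```bash
sleep 1
```

```text
(no output)
```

View pics/scene0.png

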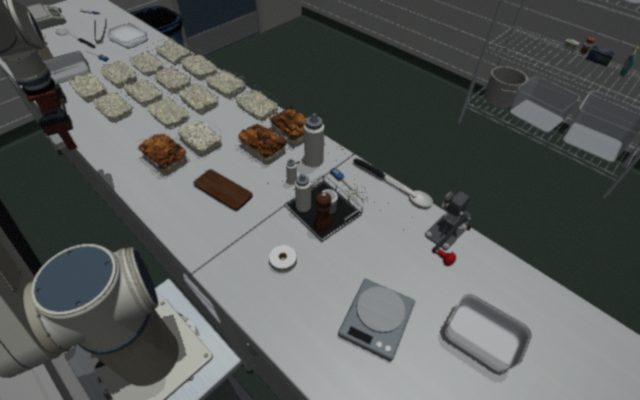

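View pics/top0.png

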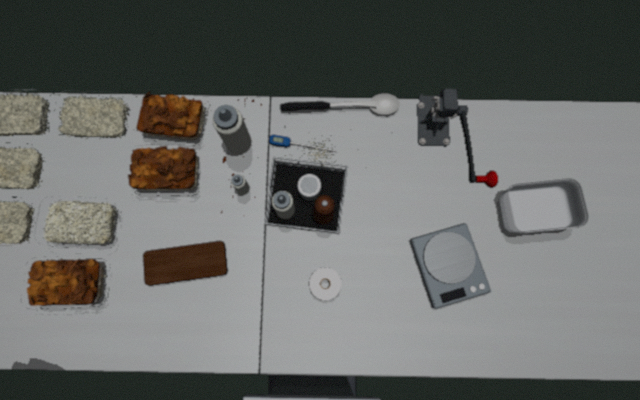

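The top view shows three bottles: a large one at (230,125), a tiny one at (239,183), and a medium one in the rack at (283,203), with the mill beside it at (324,206). The one in the rack fits the description. I'll confirm with enlarged crops.

```bash
python3 - <<'E'
import cv2
a=cv2.imread('pics/top0.png')
cv2.imwrite('pics/c1.png',cv2.resize(a[95:295,135:355],None,fx=3,fy=3,interpolation=cv2.INTER_CUBIC))
cv2.imwrite('pics/c2.png',cv2.resize(a[215:315,400:500],None,fx=5,fy=5,interpolation=cv2.INTER_CUBIC))
E
```

```text
(no output)
```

View pics/c1.png

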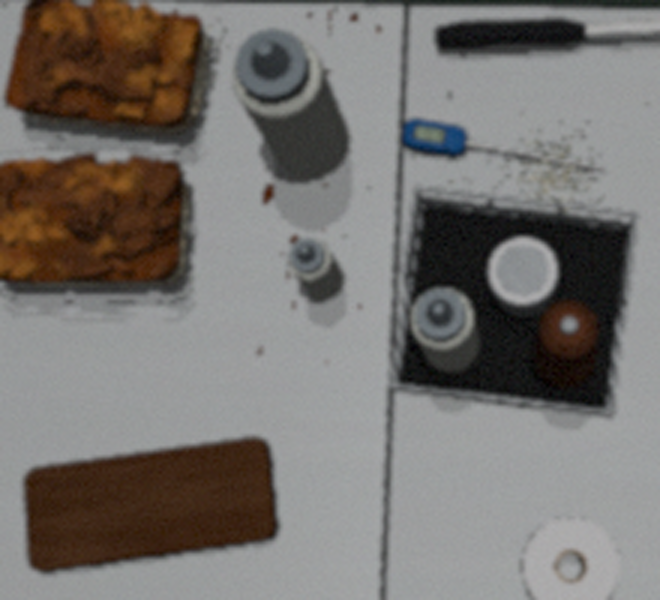

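View pics/c2.png

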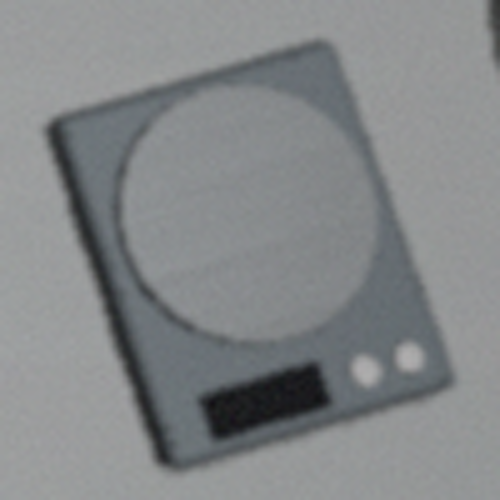

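```bash
python3 - <<'E'
from h import *
np.set_printoptions(precision=4,suppress=True)
f=lambda x,y:(x/3+135-.33,y/3+95-.33)
g=lambda x,y:(x/5+400-.4,y/5+215-.4)
W=lambda n,p,z:print(n,pix2w('top',p,z))
W('knob',f(569,324),.147);W('nozzle tip',f(438,309),.146);W('bottle shoulder',f(443,322),.111)
W('tin',f(523,271),.061)
for p in [(27,470),(271,438),(277,535),(35,572),(153,504)]: W('board',f(*p),.016)
for p in [(420,190),(635,215),(610,410),(395,388)]: W('rack rim',f(*p),.012)
for p in [(250,212),(118,212),(382,212),(250,82),(250,342)]: W('plate',g(*p),.032)
E
```

```text
knob [ 0.58   -0.0211  0.147 ]
nozzle tip [0.5897 0.0746 0.146 ]
bottle shoulder [0.5872 0.0733 0.111 ]
tin [0.6402 0.0143 0.061 ]
board [0.4779 0.4144 0.016 ]
board [0.5074 0.2179 0.016 ]
board [0.4295 0.2083 0.016 ]
board [0.397  0.3998 0.016 ]
board [0.4524 0.3099 0.016 ]
rack rim [0.7219 0.1044 0.012 ]
rack rim [ 0.703  -0.0792  0.012 ]
rack rim [ 0.5358 -0.0589  0.012 ]
rack rim [0.551  0.1188 0.012 ]
plate [ 0.4761 -0.3249  0.032 ]
plate [ 0.475  -0.2618  0.032 ]
plate [ 0.4772 -0.388   0.032 ]
plate [ 0.5387 -0.328   0.032 ]
plate [ 0.415  -0.3219  0.032 ]
```

```bash
cat >> h.py <<'E'
from scipy.spatial.transform import Rotation as Ro
def go(X,phi=None):
    s=robot.read_state();R=np.array(s['ee_rot']);p=np.array(s['eef_pos'])
    phi=np.arctan2(X[1],X[0]) if phi is None else np.radians(phi)
    c,n=np.cos(phi),np.sin(phi);T=np.array([[-n,c,0],[c,n,0],[0,0,-1.]])
    print('mm',np.round(R.T@(np.array(X)-p)*1e3,1),'rot',np.round(Ro.from_matrix(R.T@T).as_rotvec(),4),'t',s['time_s'],'F',np.round(s['wrist_force'],1),'p',np.round(p,4))
E
python3 - <<'E'
from h import *
go([.587,.074,.27])
f=lambda x,y:(x/3+135-.33,y/3+95-.33)
print('bigbottle base',pix2w('top',f(308,160),0),'small',pix2w('top',f(320,285),0))
E
```

```text
mm [-543.5 -390.8  -47.5] rot [-1.3000e-03  8.0000e-04  1.1646e+00] t 0.1 F [-0.1  0.3  0.1] p [0.173 0.6   0.222]
bigbottle base [0.75116838 0.20383024 0.        ] small [0.63995303 0.18750567 0.        ]
```

Request:
{"fn": "carry_out", "kwargs": {"steps": [-1,-40,-28,-48,0,0,0.08,-1,-78,-56,-48,0,0,0.16,-1,-117,-84,-48,0,0,0.25,-1,-155,-112,-48,0,0,0.33,-1,-194,-140,-48,0,0,0.42,-1,-233,-168,-48,0,0,0.5,-1,-272,-195,-48,0,0,0.58,-1,-311,-223,-48,0,0,0.66], "grip_force": 25}}

```text
time_s: 0.9
eef_pos: [0.411, 0.2982, 0.2706]
ee_rot: [[-0.586, 0.81, -0.0], [0.81, 0.586, -0.0], [-0.0, -0.0, -1.0]]
wrist_force: [1.1, 0.2, -0.2]
finger_gap: 0.0879
```

```bash
python3 -c "
from h import *
go([.57,.055,.27])"
```

```text
mm [-290.2  -13.8    0.6] rot [-1.000e-04  1.000e-04  5.305e-01] t 0.9 F [ 1.1  0.2 -0.2] p [0.411  0.2982 0.2706]
```

Request:
{"fn": "carry_out", "kwargs": {"steps": [-1,-44,-2,0,0,0,0.08,-1,-88,-4,0,0,0,0.16,-1,-132,-6,0,0,0,0.24,-1,-176,-8,0,0,0,0.32,-1,-220,-10,0,0,0,0.4,-1,-260,-12,0,0,0,0.48,-1,-290,-14,0,0,0,0.53,-1,-290,-14,0,0,0,0.53]}}

```text
time_s: 1.7
eef_pos: [0.5711, 0.0546, 0.2702]
ee_rot: [[-0.095, 0.995, 0.0], [0.995, 0.095, -0.001], [-0.001, 0.0, -1.0]]
wrist_force: [0.1, 0.0, 0.1]
finger_gap: 0.0875
```

```bash
python3 -c "
from h import *
s=robot.read_state();a=robot.grab_frame('wrist');print(s['eef_pos'],s['ee_rot'])
import json;json.dump({'eef_pos':list(s['eef_pos']),'ee_rot':np.array(s['ee_rot']).tolist()},open('w1.json','w'))
save(a,'w1.png')
go([.587,.074,.25])"
```

```text
[0.57113379 0.05458807 0.27024189] [[-9.52086791e-02  9.95457334e-01  6.59677791e-05]
 [ 9.95457105e-01  9.52087019e-02 -6.74982070e-04]
 [-6.78196558e-04  1.40394310e-06 -9.99999770e-01]]
mm [16.1 18.7 20.1] rot [-0.0009 -0.0001 -0.0278] t 1.75 F [-0.7 -0.8  0.3] p [0.57   0.0561 0.2701]
```

View pics/w1.png

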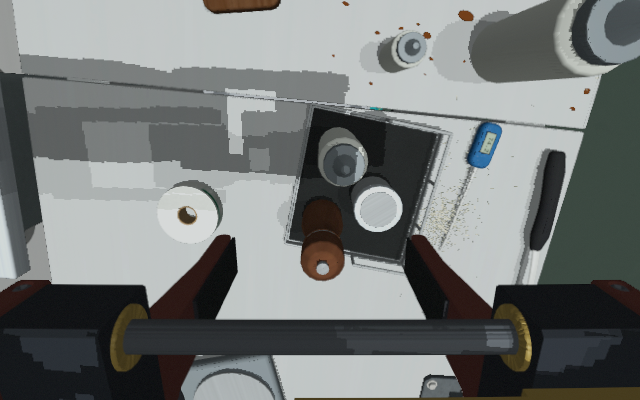

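```bash
python3 -c "
from h import *
import json
s=json.load(open('w1.json'))
for n,p,z in [('knob',(322,269),.147),('nozzle',(345,172),.146),('tin',(378,209),.061)]: print(n,pix2w('wrist',p,z,s))
"
```

```text
knob [ 0.57853427 -0.01973837  0.147     ]
nozzle [0.58913057 0.07323675 0.146     ]
tin [0.63959562 0.01618438 0.061     ]
```

```bash
python3 -c "
from h import *
go([.588,.0735,.078])"
```

```text
mm [ 15.5  19.8 192.1] rot [-0.0009 -0.0001 -0.0268] t 1.75 F [-0.7 -0.8  0.3] p [0.57   0.0561 0.2701]
```

Request:
{"fn": "carry_out", "kwargs": {"steps": [-1,16,19,20,0,0,-0.027,-1,16,19,65,0,0,-0.027,-1,16,19,110,0,0,-0.027,-1,16,19,150,0,0,-0.027,-1,16,19,180,0,0,-0.027,-1,16,19,192,0,0,-0.027,-1,16,19,192,0,0,-0.027]}}

```text
time_s: 2.45
eef_pos: [0.5854, 0.0761, 0.0773]
ee_rot: [[-0.128, 0.992, -0.004], [0.992, 0.128, -0.0], [0.0, -0.004, -1.0]]
wrist_force: [-0.7, 0.8, 0.4]
finger_gap: 0.0879
```

Request:
{"fn": "carry_out", "kwargs": {"steps": [1,0,0,0,0,0,0,1,0,0,0,0,0,0,1,0,0,0,0,0,0,1,0,0,0,0,0,0,1,0,0,0,0,0,0,1,0,0,0,0,0,0], "grip_force": 25}}

```text
time_s: 3.05
eef_pos: [0.5877, 0.0753, 0.0793]
ee_rot: [[-0.127, 0.992, 0.002], [0.992, 0.127, 0.0], [-0.0, 0.002, -1.0]]
wrist_force: [0.6, 0.8, 3.6]
finger_gap: 0.0481
```

Request:
{"fn": "carry_out", "kwargs": {"steps": [1,0,0,-10,0,0,0,1,0,0,-25,0,0,0,1,0,0,-45,0,0,0,1,0,0,-65,0,0,0,1,0,0,-75,0,0,0,1,0,0,-80,0,0,0,1,0,0,-80,0,0,0]}}

```text
time_s: 3.75
eef_pos: [0.5871, 0.0753, 0.1593]
ee_rot: [[-0.127, 0.992, 0.001], [0.992, 0.127, 0.0], [-0.0, 0.001, -1.0]]
wrist_force: [-0.8, -0.2, -3.5]
finger_gap: 0.048
```

```bash
python3 -c "
from h import *
go([.444,.361,.159])"
```

```text
mm [ 3.015e+02 -1.058e+02  2.000e-01] rot [ 8.000e-04  3.000e-04 -5.557e-01] t 3.75 F [-0.8 -0.2 -3.5] p [0.5871 0.0753 0.1593]
```

Request:
{"fn": "carry_out", "kwargs": {"steps": [1,10,-3,0,0,0,-0.018,1,30,-10,0,0,0,-0.055,1,55,-19,0,0,0,-0.1,1,83,-29,0,0,0,-0.153,1,111,-39,0,0,0,-0.205,1,139,-49,0,0,0,-0.256,1,167,-59,0,0,0,-0.308,1,195,-68,0,0,0,-0.36]}}

```text
time_s: 4.55
eef_pos: [0.493, 0.2612, 0.1576]
ee_rot: [[-0.471, 0.882, -0.002], [0.882, 0.471, -0.001], [0.0, -0.002, -1.0]]
wrist_force: [-0.0, 0.5, -3.5]
finger_gap: 0.0478
```

```bash
python3 -c "
from h import *
go([.444,.361,.159])"
```

```text
mm [111.1   3.7  -1.4] rot [-0.0023 -0.0005 -0.1926] t 4.55 F [-0.   0.5 -3.5] p [0.493  0.2612 0.1576]
```

Request:
{"fn": "carry_out", "kwargs": {"steps": [1,25,1,0,0,0,-0.045,1,50,2,0,0,0,-0.09,1,72,3,0,0,0,-0.13,1,92,3,0,0,0,-0.165,1,105,3,0,0,0,-0.185,1,111,3,0,0,0,-0.195,1,111,3,0,0,0,-0.195,1,111,3,0,0,0,-0.195]}}

```text
time_s: 5.35
eef_pos: [0.4456, 0.3591, 0.1584]
ee_rot: [[-0.63, 0.777, -0.0], [0.777, 0.63, -0.001], [-0.0, -0.001, -1.0]]
wrist_force: [-0.3, 0.3, -3.4]
finger_gap: 0.0476
```

```bash
python3 -c "
from h import *
go([.444,.361,.0905]);save(robot.grab_frame('wrist'),'w2.png')"
```

```text
mm [ 2.5 -0.  67.9] rot [-0.0006  0.0002 -0.0011] t 5.35 F [-0.3  0.3 -3.4] p [0.4456 0.3591 0.1584]
```

View pics/w2.png

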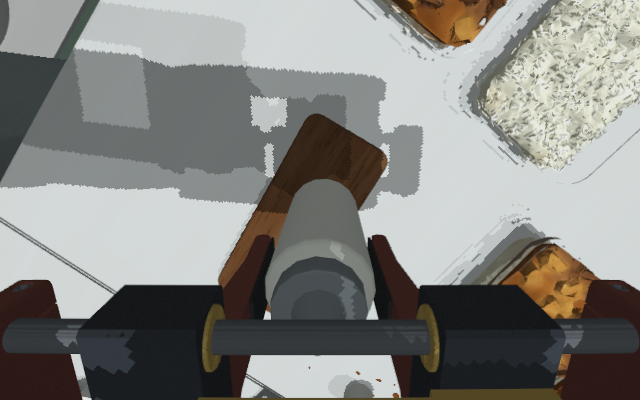

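```bash
python3 -c "
from h import *
for p in [(317,112),(387,158),(219,278)]: print(pix2w('wrist',p,.016))"
```

```text
[0.40086934 0.40810668 0.016     ]
[0.47474374 0.41651857 0.016     ]
[0.42591546 0.22111229 0.016     ]
```

Request:
{"fn": "carry_out", "kwargs": {"steps": [1,2,0,15,0,0,0,1,2,0,35,0,0,0,1,2,0,50,0,0,0,1,2,0,60,0,0,0,1,2,0,66,0,0,0,1,2,0,68,0,0,0,1,2,0,69,0,0,0,1,2,0,69,0,0,0]}}

```text
time_s: 6.2
eef_pos: [0.4446, 0.3614, 0.0902]
ee_rot: [[-0.63, 0.776, 0.001], [0.776, 0.63, 0.001], [-0.0, 0.001, -1.0]]
wrist_force: [-0.8, -0.1, -2.7]
finger_gap: 0.0478
```

Request:
{"fn": "carry_out", "kwargs": {"steps": [1,0,0,1,0,0,0,1,0,0,1,0,0,0,-1,0,0,1,0,0,0,-1,0,0,1,0,0,0,-1,0,0,1,0,0,0,-1,0,0,1,0,0,0,-1,0,0,1,0,0,0]}}

```text
time_s: 6.9
eef_pos: [0.4443, 0.3612, 0.0886]
ee_rot: [[-0.63, 0.776, -0.0], [0.776, 0.63, -0.0], [0.0, -0.0, -1.0]]
wrist_force: [-0.1, -0.1, 0.5]
finger_gap: 0.0843
```

Request:
{"fn": "carry_out", "kwargs": {"steps": [-1,0,0,-20,0,0,0,-1,0,0,-60,0,0,0,-1,0,0,-100,0,0,0,-1,0,0,-140,0,0,0,-1,0,0,-150,0,0,0,-1,0,0,-150,0,0,0]}}

```text
time_s: 7.5
eef_pos: [0.4451, 0.3618, 0.2404]
ee_rot: [[-0.63, 0.776, 0.003], [0.776, 0.63, 0.002], [-0.0, 0.004, -1.0]]
wrist_force: [0.1, -0.3, -0.5]
finger_gap: 0.0879
```

```bash
python3 -c "
from h import *
go([.579,-.0205,.24]);save(robot.grab_frame('wrist')[0:400],'w3.png')"
```

```text
mm [-3.812e+02 -1.371e+02 -1.000e-01] rot [ 0.0037 -0.0013  0.7173] t 7.5 F [ 0.1 -0.3 -0.5] p [0.4451 0.3618 0.2404]
```

View pics/w3.png

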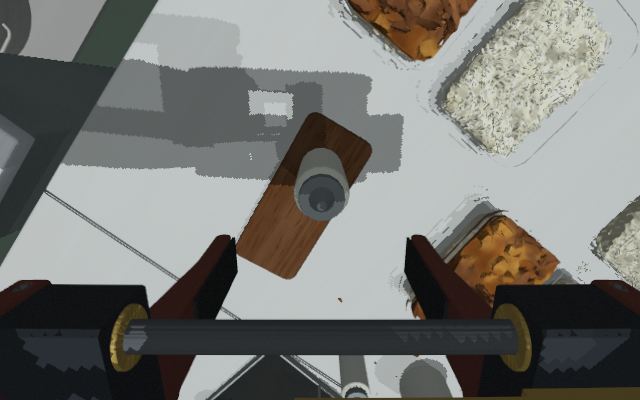

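The bottle stands upright on the left end of the board (nozzle at (321,200)). Next I'll fetch the mill.

Request:
{"fn": "carry_out", "kwargs": {"steps": [-1,-40,-14,0,0,0,0.075,-1,-82,-29,0,0,0,0.155,-1,-125,-45,0,0,0,0.235,-1,-168,-60,0,0,0,0.316,-1,-211,-76,0,0,0,0.397,-1,-254,-91,0,0,0,0.478,-1,-297,-107,0,0,0,0.559,-1,-335,-120,0,0,0,0.63]}}

```text
time_s: 8.35
eef_pos: [0.5613, 0.0232, 0.2361]
ee_rot: [[-0.048, 0.999, -0.004], [0.999, 0.048, -0.0], [-0.0, -0.004, -1.0]]
wrist_force: [0.2, 1.3, 0.8]
finger_gap: 0.0875
```

```bash
python3 -c "
from h import *
go([.579,-.0205,.098])"
```

```text
mm [-44.5  16.1 138. ] rot [-0.0042  0.0002  0.0836] t 8.35 F [0.2 1.3 0.8] p [0.5613 0.0232 0.2361]
```

Request:
{"fn": "carry_out", "kwargs": {"steps": [-1,-30,9,0,0,0,0.06,-1,-46,14,20,0,0,0.083,-1,-46,14,60,0,0,0.083,-1,-46,14,100,0,0,0.083,-1,-46,14,130,0,0,0.083,-1,-46,14,141,0,0,0.083,-1,-46,14,141,0,0,0.083]}}

```text
time_s: 9.05
eef_pos: [0.5765, -0.0196, 0.0948]
ee_rot: [[0.031, 1.0, -0.006], [1.0, -0.031, 0.0], [0.0, -0.006, -1.0]]
wrist_force: [-0.1, 0.0, 0.4]
finger_gap: 0.088
```

```bash
python3 -c "
from h import *
go([.579,-.0205,.098])"
```

```text
mm [-0.8  2.5 -3.2] rot [-0.0059 -0.0001  0.0044] t 9.05 F [-0.1  0.   0.4] p [ 0.5765 -0.0196  0.0948]
```

Within tolerance, so I'll correct slightly and close.

Request:
{"fn": "carry_out", "kwargs": {"steps": [-1,-1,2,-2,-0.005,0,0,-1,-1,2,-2,-0.005,0,0,1,-1,2,-2,-0.005,0,0,1,-1,2,-2,-0.005,0,0,1,-1,2,-2,-0.005,0,0,1,-1,2,-2,-0.005,0,0,1,-1,2,-2,-0.005,0,0,1,-1,2,-2,-0.005,0,0]}}

```text
time_s: 9.85
eef_pos: [0.5806, -0.0208, 0.0997]
ee_rot: [[0.031, 1.0, 0.005], [1.0, -0.031, -0.0], [-0.0, 0.005, -1.0]]
wrist_force: [1.0, 0.4, -0.0]
finger_gap: 0.0435
```

Request:
{"fn": "carry_out", "kwargs": {"steps": [1,0,0,-10,0,0,0,1,0,0,-25,0,0,0,1,0,0,-45,0,0,0,1,0,0,-65,0,0,0,1,0,0,-75,0,0,0,1,0,0,-80,0,0,0,1,0,0,-80,0,0,0]}}

```text
time_s: 10.55
eef_pos: [0.5805, -0.0208, 0.1804]
ee_rot: [[0.031, 0.999, 0.006], [1.0, -0.031, -0.0], [-0.0, 0.006, -1.0]]
wrist_force: [0.9, -0.3, -2.3]
finger_gap: 0.043
```

```bash
python3 -c "
from h import *
go([.4606,.2586,.178])"
```

```text
mm [ 275.6 -128.6    1.6] rot [ 0.0061  0.0017 -0.5426] t 10.55 F [ 0.9 -0.3 -2.3] p [ 0.5805 -0.0208  0.1804]
```

Request:
{"fn": "carry_out", "kwargs": {"steps": [1,10,-5,0,0,0,-0.02,1,28,-13,0,0,0,-0.055,1,52,-24,0,0,0,-0.1,1,79,-37,0,0,0,-0.155,1,106,-50,0,0,0,-0.21,1,133,-62,0,0,0,-0.262,1,160,-75,0,0,0,-0.315,1,187,-87,0,0,0,-0.368]}}

```text
time_s: 11.35
eef_pos: [0.4973, 0.1701, 0.1782]
ee_rot: [[-0.334, 0.943, 0.003], [0.943, 0.334, -0.001], [-0.002, 0.002, -1.0]]
wrist_force: [-0.1, 0.1, -3.1]
finger_gap: 0.0431
```

```bash
python3 -c "
from h import *
go([.4606,.2586,.180])"
```

```text
mm [95.7 -5.  -2. ] rot [ 0.0023  0.0018 -0.1713] t 11.35 F [-0.1  0.1 -3.1] p [0.4973 0.1701 0.1782]
```

Request:
{"fn": "carry_out", "kwargs": {"steps": [1,25,-1,0,0,0,-0.045,1,48,-2,0,0,0,-0.085,1,68,-3,0,0,0,-0.12,1,84,-4,0,0,0,-0.15,1,94,-5,0,0,0,-0.17,1,96,-5,0,0,0,-0.171,1,96,-5,0,0,0,-0.171,1,96,-5,0,0,0,-0.171]}}

```text
time_s: 12.15
eef_pos: [0.4627, 0.2573, 0.1788]
ee_rot: [[-0.486, 0.874, 0.005], [0.874, 0.486, -0.001], [-0.003, 0.004, -1.0]]
wrist_force: [-0.9, 0.7, -3.0]
finger_gap: 0.0427
```

```bash
python3 -c "
from h import *
go([.4606,.2586,.1105])"
```

```text
mm [ 2.4 -1.4 68.3] rot [ 0.0038  0.0027 -0.0042] t 12.15 F [-0.9  0.7 -3. ] p [0.4627 0.2573 0.1788]
```

Request:
{"fn": "carry_out", "kwargs": {"steps": [1,2,-1,15,0,0,0,1,2,-1,35,0,0,0,1,2,-1,50,0,0,0,1,2,-1,60,0,0,0,1,2,-1,66,0,0,0,1,2,-1,68,0,0,0,1,2,-1,69,0,0,0,1,2,-1,69,0,0,0]}}

```text
time_s: 12.95
eef_pos: [0.4616, 0.2591, 0.1107]
ee_rot: [[-0.486, 0.874, 0.006], [0.874, 0.486, 0.0], [-0.003, 0.005, -1.0]]
wrist_force: [-0.6, 0.2, -2.6]
finger_gap: 0.0429
```

Request:
{"fn": "carry_out", "kwargs": {"steps": [1,0,0,1,0,0,0,1,0,0,2,0,0,0,1,0,0,2,0,0,0]}}

```text
time_s: 13.25
eef_pos: [0.4621, 0.2593, 0.1105]
ee_rot: [[-0.487, 0.874, 0.007], [0.874, 0.487, 0.001], [-0.003, 0.006, -1.0]]
wrist_force: [-4.5, -4.1, 19.3]
finger_gap: 0.0434
```

Request:
{"fn": "carry_out", "kwargs": {"steps": [-1,0,0,0,0,0,0,-1,0,0,0,0,0,0,-1,0,0,0,0,0,0,-1,0,0,0,0,0,0,-1,0,0,0,0,0,0,-1,0,0,-20,0,0,0,-1,0,0,-60,0,0,0,-1,0,0,-100,0,0,0]}}

```text
time_s: 14.05
eef_pos: [0.46, 0.2587, 0.2084]
ee_rot: [[-0.486, 0.874, 0.003], [0.874, 0.486, -0.001], [-0.003, 0.002, -1.0]]
wrist_force: [1.3, 1.2, 0.0]
finger_gap: 0.0877
```

Request:
{"fn": "carry_out", "kwargs": {"steps": [-0.4,0,0,-20,0,0,0,-0.4,0,0,-20,0,0,0,-0.4,0,0,-20,0,0,0]}}

```text
time_s: 14.35
eef_pos: [0.4603, 0.2589, 0.2276]
ee_rot: [[-0.486, 0.874, 0.005], [0.874, 0.486, -0.0], [-0.003, 0.004, -1.0]]
wrist_force: [-0.9, 0.2, -0.2]
finger_gap: 0.0667
```

```bash
python3 -c "
from h import *
go([.63,.015,.23]);save(robot.grab_frame('top')[100:300,130:360].repeat(3,0).repeat(3,1),'t4.png')"
```

```text
mm [-295.7   29.6   -1.5] rot [0.0048 0.0015 0.4842] t 14.35 F [-0.9  0.2 -0.2] p [0.4603 0.2589 0.2276]
```

View pics/t4.png

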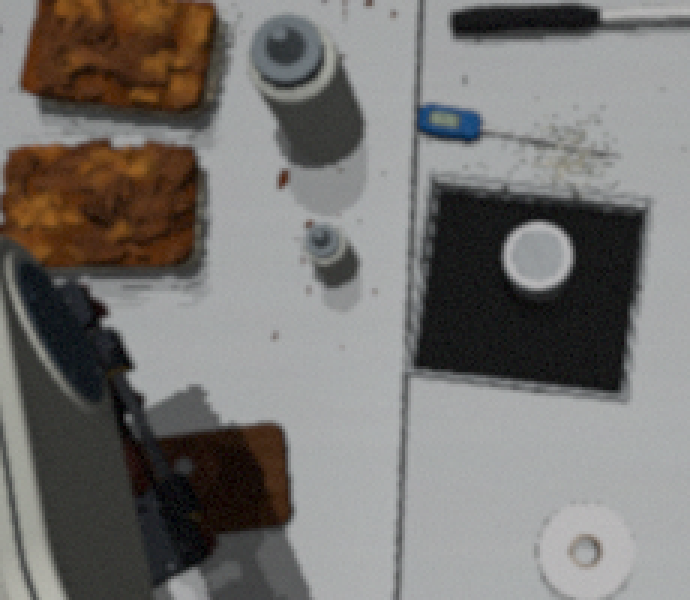

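Request:
{"fn": "carry_out", "kwargs": {"steps": [-0.64,-40,4,0,0,0,0.065,-0.64,-82,8,0,0,0,0.135,-0.64,-126,12,0,0,0,0.205,-0.64,-170,17,0,0,0,0.278,-0.64,-214,21,0,0,0,0.35,-0.64,-255,25,0,0,0,0.42,-0.64,-285,29,0,0,0,0.47,-0.64,-296,30,0,0,0,0.484]}}

```text
time_s: 15.2
eef_pos: [0.6312, 0.0126, 0.2264]
ee_rot: [[-0.02, 1.0, 0.002], [1.0, 0.02, -0.0], [-0.001, 0.002, -1.0]]
wrist_force: [0.8, 0.1, 0.3]
finger_gap: 0.0718
```

Request:
{"fn": "carry_out", "kwargs": {"steps": [-0.64,0,0,0,0,0,0,-0.64,0,0,0,0,0,0]}}

```text
time_s: 15.4
eef_pos: [0.6296, 0.0157, 0.2276]
ee_rot: [[-0.025, 1.0, 0.002], [1.0, 0.025, 0.0], [0.0, 0.002, -1.0]]
wrist_force: [-0.2, 0.7, 0.7]
finger_gap: 0.0717
```

```bash
python3 -c "
from h import *
import json
s=robot.read_state()
json.dump({'eef_pos':list(s['eef_pos']),'ee_rot':np.array(s['ee_rot']).tolist()},open('w1.json','w'))
go([.64,.015,.035]);a=robot.grab_frame('wrist');b=robot.grab_frame('top')
c=np.zeros((600,640,3),np.uint8);c[:400]=a;c[400:600,:]=b[140:340,0:320].repeat(2,1)[:200]
c[400:600]=0;c[400:600,:300]=cv2.resize(b[220:300,130:250],(300,200),interpolation=cv2.INTER_CUBIC)
save(c,'w5.png')"
```

```text
mm [ -1.   10.  192.6] rot [ 0.0024 -0.0001  0.0015] t 15.4 F [-0.2  0.7  0.7] p [0.6296 0.0157 0.2276]
```

View pics/w5.png

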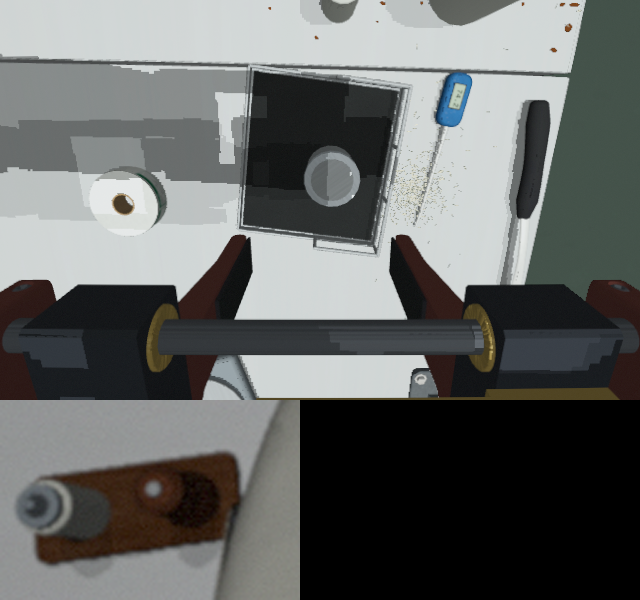

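```bash
python3 -c "
from h import *
import json
s=json.load(open('w1.json'))
print('tin',pix2w('wrist',(333,179),.061,s))
print('knob',pix2w('top',(152/2.5+129.7,89/2.5+219.7),.158),'noz',pix2w('top',(36/2.5+129.7,104/2.5+219.7),.157))
"
```

```text
tin [0.64104272 0.01662229 0.061     ]
knob [0.46012295 0.25872119 0.158     ] noz [0.44599461 0.35527269 0.157     ]
```

The wrist view shows the tin at (333,179), alone in the rack. The inset shows the mill and bottle upright on the board. Descending onto the tin.

Request:
{"fn": "carry_out", "kwargs": {"steps": [-0.64,0,10,45,0,0,0,-0.64,0,10,90,0,0,0,-0.64,0,10,130,0,0,0,-0.64,0,10,160,0,0,0,-0.64,0,10,180,0,0,0,-0.64,0,10,192,0,0,0,-0.64,0,10,196,0,0,0,-0.64,0,10,196,0,0,0]}}

```text
time_s: 16.3
eef_pos: [0.6418, 0.0158, 0.0333]
ee_rot: [[-0.025, 1.0, 0.005], [1.0, 0.025, -0.0], [-0.0, 0.005, -1.0]]
wrist_force: [0.3, 0.5, -0.0]
finger_gap: 0.0718
```

Request:
{"fn": "carry_out", "kwargs": {"steps": [1,0,0,0,0,0,0,1,0,0,0,0,0,0,1,0,0,0,0,0,0,1,0,0,0,0,0,0,1,0,0,0,0,0,0]}}

```text
time_s: 16.8
eef_pos: [0.6424, 0.0152, 0.0342]
ee_rot: [[-0.024, 1.0, 0.007], [1.0, 0.024, -0.0], [-0.0, 0.007, -1.0]]
wrist_force: [-1.7, 0.6, 7.0]
finger_gap: 0.0551
```

Request:
{"fn": "carry_out", "kwargs": {"steps": [1,0,0,-10,0,0,0,1,0,0,-30,0,0,0,1,0,0,-55,0,0,0,1,0,0,-80,0,0,0,1,0,0,-95,0,0,0,1,0,0,-100,0,0,0,1,0,0,-100,0,0,0]}}

```text
time_s: 17.5
eef_pos: [0.6414, 0.0152, 0.1335]
ee_rot: [[-0.024, 1.0, 0.006], [1.0, 0.024, -0.0], [-0.0, 0.006, -1.0]]
wrist_force: [0.1, 0.9, -1.8]
finger_gap: 0.0552
```

```bash
python3 -c "
from h import *
go([.4763,-.325,.131])"
```

```text
mm [-336.2 -173.2    1.5] rot [ 0.0058 -0.0016  0.6227] t 17.5 F [ 0.1  0.9 -1.8] p [0.6414 0.0152 0.1335]
```

Request:
{"fn": "carry_out", "kwargs": {"steps": [1,-12,-6,0,0,0,0.022,1,-37,-19,0,0,0,0.068,1,-69,-36,0,0,0,0.128,1,-104,-54,0,0,0,0.193,1,-139,-72,0,0,0,0.258,1,-174,-90,0,0,0,0.322,1,-209,-108,0,0,0,0.387,1,-244,-126,0,0,0,0.452]}}

```text
time_s: 18.3
eef_pos: [0.5187, -0.2332, 0.131]
ee_rot: [[0.419, 0.908, 0.003], [0.908, -0.419, 0.001], [0.002, 0.002, -1.0]]
wrist_force: [1.1, -0.1, -1.4]
finger_gap: 0.0554
```

```bash
python3 -c "
from h import *
go([.4763,-.325,.131])"
```

```text
mm [-1.011e+02 -1.000e-01 -1.000e-01] rot [ 0.0018 -0.0019  0.1669] t 18.3 F [ 1.1 -0.1 -1.4] p [ 0.5187 -0.2332  0.131 ]
```

Request:
{"fn": "carry_out", "kwargs": {"steps": [1,-28,0,0,0,0,0.046,1,-53,0,0,0,0,0.088,1,-75,0,0,0,0,0.124,1,-92,0,0,0,0,0.152,1,-101,0,0,0,0,0.167,1,-101,0,0,0,0,0.167,1,-101,0,0,0,0,0.167]}}

```text
time_s: 19.0
eef_pos: [0.4791, -0.3231, 0.1319]
ee_rot: [[0.56, 0.828, 0.005], [0.828, -0.56, 0.0], [0.003, 0.003, -1.0]]
wrist_force: [-0.9, 0.5, -1.8]
finger_gap: 0.0554
```

```bash
python3 -c "
from h import *
import json
s=robot.read_state()
json.dump({'eef_pos':list(s['eef_pos']),'ee_rot':np.array(s['ee_rot']).tolist()},open('w1.json','w'))
go([.4763,-.325,.0605]);save(robot.grab_frame('wrist'),'w6.png')
print(w2pix('wrist',[.4763,-.325,.032]))"
```

```text
mm [-3.3 -1.5 71.4] rot [ 0.0035 -0.0029  0.004 ] t 19.0 F [-0.9  0.5 -1.8] p [ 0.4791 -0.3231  0.1319]
[319.56790609 202.57000786]
```

View pics/w6.png

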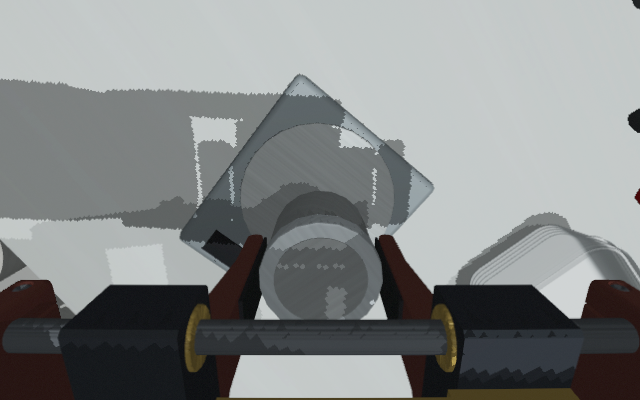

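The plate in the wrist image spans about x 241–395 with its top at 124, so its centre is near (318,201). The prediction was (320,203), so they agree. Lowering the tin.

Request:
{"fn": "carry_out", "kwargs": {"steps": [1,-3,-1,15,0,0,0,1,-3,-1,35,0,0,0,1,-3,-1,50,0,0,0,1,-3,-1,61,0,0,0,1,-3,-1,68,0,0,0,1,-3,-1,70,0,0,0,1,-3,-1,71,0,0,0,1,-3,-1,71,0,0,0]}}

```text
time_s: 19.85
eef_pos: [0.4774, -0.3258, 0.0616]
ee_rot: [[0.56, 0.828, 0.006], [0.828, -0.56, -0.001], [0.003, 0.005, -1.0]]
wrist_force: [-0.1, -0.5, -2.0]
finger_gap: 0.0554
```

Request:
{"fn": "carry_out", "kwargs": {"steps": [1,0,0,1,0,0,0,1,0,0,1,0,0,0]}}

```text
time_s: 20.05
eef_pos: [0.4775, -0.3258, 0.0612]
ee_rot: [[0.561, 0.828, 0.006], [0.828, -0.561, -0.001], [0.003, 0.006, -1.0]]
wrist_force: [-0.6, 0.0, 4.8]
finger_gap: 0.0554
```

Request:
{"fn": "carry_out", "kwargs": {"steps": [-1,0,0,0,0,0,0,-1,0,0,0,0,0,0,-1,0,0,0,0,0,0,-1,0,0,0,0,0,0,-1,0,0,0,0,0,0,-1,0,0,-20,0,0,0,-1,0,0,-60,0,0,0,-1,0,0,-100,0,0,0]}}

```text
time_s: 20.85
eef_pos: [0.4759, -0.3251, 0.1606]
ee_rot: [[0.561, 0.828, 0.003], [0.828, -0.561, 0.001], [0.003, 0.002, -1.0]]
wrist_force: [-0.3, -0.0, 0.8]
finger_gap: 0.0879
```

Request:
{"fn": "carry_out", "kwargs": {"steps": [-1,0,0,-45,0,0,0,-1,0,0,-90,0,0,0,-1,0,0,-110,0,0,0,-1,0,0,-110,0,0,0]}}

```text
time_s: 21.25
eef_pos: [0.4776, -0.3267, 0.2739]
ee_rot: [[0.56, 0.828, 0.011], [0.828, -0.56, -0.004], [0.002, 0.011, -1.0]]
wrist_force: [0.1, -0.4, -1.1]
finger_gap: 0.0877
```

```bash
python3 -c "
from h import *
go([.4603,.2588,.26]);save(robot.grab_frame('wrist'),'w7.png')
print(w2pix('wrist',[.4763,-.325,.088]),w2pix('wrist',[.4763,-.325,.032]))"
```

```text
mm [ 475.1 -342.6   11.3] rot [ 0.0114  0.004  -1.1072] t 21.25 F [ 0.1 -0.4 -1.1] p [ 0.4776 -0.3267  0.2739]
[319.60141635 174.80069255] [319.41688177 164.4780102 ]
```

View pics/w7.png

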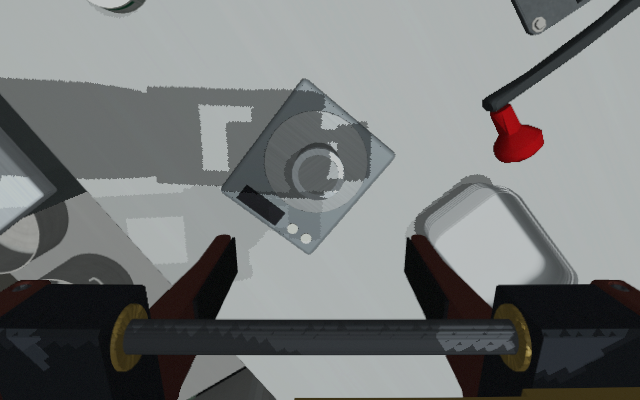

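The tin is on the plate's middle: lid about (316,172), predicted (320,175). Now the mill goes back.

Request:
{"fn": "carry_out", "kwargs": {"steps": [-1,36,-26,0,0,0,-0.08,-1,74,-53,0,0,0,-0.165,-1,113,-82,0,0,0,-0.26,-1,152,-110,0,0,0,-0.35,-1,191,-138,0,0,0,-0.44,-1,230,-166,0,0,0,-0.53,-1,269,-194,0,0,0,-0.62,-1,308,-222,0,0,0,-0.71]}}

```text
time_s: 22.1
eef_pos: [0.4632, 0.0557, 0.268]
ee_rot: [[-0.118, 0.993, 0.002], [0.993, 0.118, -0.001], [-0.001, 0.001, -1.0]]
wrist_force: [0.9, 1.1, 0.1]
finger_gap: 0.0877
```

```bash
python3 -c "
from h import *
go([.4603,.2588,.26])"
```

```text
mm [202.   21.2   7.9] rot [ 0.0013  0.001  -0.3937] t 22.1 F [0.9 1.1 0.1] p [0.4632 0.0557 0.268 ]
```

Request:
{"fn": "carry_out", "kwargs": {"steps": [-1,42,4,0,0,0,-0.08,-1,85,9,0,0,0,-0.165,-1,127,13,0,0,0,-0.25,-1,165,17,0,0,0,-0.32,-1,192,20,0,0,0,-0.38,-1,202,21,0,0,0,-0.394,-1,202,21,8,0,0,-0.394,-1,202,21,8,0,0,-0.394]}}

```text
time_s: 22.9
eef_pos: [0.4613, 0.2556, 0.2597]
ee_rot: [[-0.486, 0.874, 0.002], [0.874, 0.486, -0.002], [-0.003, 0.0, -1.0]]
wrist_force: [-0.9, -0.8, -0.1]
finger_gap: 0.0879
```

```bash
python3 -c "
from h import *
go([.4603,.2588,.1105])"
```

```text
mm [  3.7   0.6 149.2] rot [ 0.0001  0.0029 -0.0043] t 22.9 F [-0.9 -0.8 -0.1] p [0.4613 0.2556 0.2597]
```

Request:
{"fn": "carry_out", "kwargs": {"steps": [-1,3,1,40,0,0.002,0,-1,3,1,80,0,0.002,0,-1,3,1,115,0,0.002,0,-1,3,1,140,0,0.002,0,-1,3,1,149,0,0.002,0,-1,3,1,149,0,0.002,0,-1,3,1,149,0,0.002,0]}}

```text
time_s: 23.6
eef_pos: [0.4634, 0.2598, 0.1139]
ee_rot: [[-0.486, 0.874, 0.005], [0.874, 0.486, 0.002], [-0.001, 0.005, -1.0]]
wrist_force: [0.0, 0.5, 0.7]
finger_gap: 0.0877
```

Request:
{"fn": "carry_out", "kwargs": {"steps": [1,0,0,0,0,0,0,1,0,0,0,0,0,0,1,0,0,0,0,0,0,1,0,0,0,0,0,0,1,0,0,0,0,0,0,1,0,0,0,0,0,0]}}

```text
time_s: 24.2
eef_pos: [0.4625, 0.2601, 0.1131]
ee_rot: [[-0.487, 0.873, 0.004], [0.873, 0.487, 0.001], [-0.001, 0.004, -1.0]]
wrist_force: [-0.4, 0.2, -1.2]
finger_gap: 0.0432
```

Request:
{"fn": "carry_out", "kwargs": {"steps": [1,0,0,-10,0,0,0,1,0,0,-25,0,0,0,1,0,0,-45,0,0,0,1,0,0,-60,0,0,0,1,0,0,-68,0,0,0,1,0,0,-70,0,0,0,1,0,0,-70,0,0,0]}}

```text
time_s: 24.9
eef_pos: [0.4622, 0.2599, 0.183]
ee_rot: [[-0.487, 0.873, 0.004], [0.873, 0.487, 0.002], [-0.001, 0.004, -1.0]]
wrist_force: [-0.9, 0.8, -2.1]
finger_gap: 0.0432
```

```bash
python3 -c "
from h import *
go([.5795,-.0205,.18])"
```

```text
mm [-302.   -34.3    3. ] rot [ 0.0042 -0.0006  0.5444] t 24.9 F [-0.9  0.8 -2.1] p [0.4622 0.2599 0.183 ]
```

Request:
{"fn": "carry_out", "kwargs": {"steps": [1,-10,-1,0,0,0,0.018,1,-30,-3,0,0,0,0.054,1,-56,-6,0,0,0,0.1,1,-84,-10,0,0,0,0.15,1,-112,-13,0,0,0,0.202,1,-140,-16,0,0,0,0.252,1,-168,-19,0,0,0,0.303,1,-196,-22,0,0,0,0.353]}}

```text
time_s: 25.7
eef_pos: [0.5385, 0.0763, 0.1821]
ee_rot: [[-0.152, 0.988, 0.002], [0.988, 0.152, 0.001], [0.001, 0.003, -1.0]]
wrist_force: [0.5, -0.9, -3.1]
finger_gap: 0.043
```

```bash
python3 -c "
from h import *
go([.5795,-.0205,.183])"
```

```text
mm [-101.9   25.7   -0.9] rot [ 0.0024 -0.0011  0.1882] t 25.7 F [ 0.5 -0.9 -3.1] p [0.5385 0.0763 0.1821]
```

Request:
{"fn": "carry_out", "kwargs": {"steps": [1,-26,7,0,0,0,0.048,1,-50,13,0,0,0,0.092,1,-72,18,0,0,0,0.133,1,-90,23,0,0,0,0.167,1,-100,25,0,0,0,0.185,1,-102,26,0,0,0,0.188,1,-102,26,0,0,0,0.188,1,-102,26,0,0,0,0.188]}}

```text
time_s: 26.5
eef_pos: [0.5798, -0.0179, 0.1829]
ee_rot: [[0.031, 1.0, 0.003], [1.0, -0.031, 0.002], [0.002, 0.003, -1.0]]
wrist_force: [-0.4, -0.1, -2.7]
finger_gap: 0.0432
```

```bash
python3 -c "
from h import *
go([.5795,-.0205,.102])"
```

```text
mm [-2.8 -0.5 80.9] rot [ 0.0034 -0.0019  0.0043] t 26.5 F [-0.4 -0.1 -2.7] p [ 0.5798 -0.0179  0.1829]
```

Request:
{"fn": "carry_out", "kwargs": {"steps": [1,-3,0,18,0,0,0,1,-3,0,40,0,0,0,1,-3,0,58,0,0,0,1,-3,0,70,0,0,0,1,-3,0,77,0,0,0,1,-3,0,79,0,0,0,1,-3,0,80,0,0,0,1,-3,0,80,0,0,0]}}

```text
time_s: 27.3
eef_pos: [0.5809, -0.0214, 0.1037]
ee_rot: [[0.032, 0.999, 0.005], [0.999, -0.032, 0.002], [0.002, 0.005, -1.0]]
wrist_force: [-0.2, -0.4, -2.2]
finger_gap: 0.0432
```

Request:
{"fn": "carry_out", "kwargs": {"steps": [1,0,0,1,0,0,0,1,0,0,1,0,0,0]}}

```text
time_s: 27.5
eef_pos: [0.5807, -0.0215, 0.1025]
ee_rot: [[0.032, 0.999, 0.005], [0.999, -0.032, 0.002], [0.002, 0.005, -1.0]]
wrist_force: [0.1, 0.5, -2.7]
finger_gap: 0.0429
```

Request:
{"fn": "carry_out", "kwargs": {"steps": [1,0,0,1,0,0,0,1,0,0,1,0,0,0]}}

```text
time_s: 27.7
eef_pos: [0.5808, -0.0215, 0.102]
ee_rot: [[0.032, 0.999, 0.005], [0.999, -0.032, 0.002], [0.002, 0.005, -1.0]]
wrist_force: [-1.1, 0.5, 5.5]
finger_gap: 0.0432
```

Contact. Release, rise, then go to the bottle.

Request:
{"fn": "carry_out", "kwargs": {"steps": [-1,0,0,0,0,0,0,-1,0,0,0,0,0,0,-1,0,0,0,0,0,0,-1,0,0,0,0,0,0,-1,0,0,0,0,0,0,-1,0,0,-20,0,0,0,-1,0,0,-60,0,0,0,-1,0,0,-100,0,0,0]}}

```text
time_s: 28.5
eef_pos: [0.5793, -0.0216, 0.2014]
ee_rot: [[0.032, 0.999, 0.002], [0.999, -0.032, 0.002], [0.002, 0.002, -1.0]]
wrist_force: [1.3, 0.2, 0.3]
finger_gap: 0.0881
```

Request:
{"fn": "carry_out", "kwargs": {"steps": [-1,0,0,-30,0,0,0,-1,0,0,-40,0,0,0,-1,0,0,-40,0,0,0]}}

```text
time_s: 28.8
eef_pos: [0.5806, -0.0217, 0.2423]
ee_rot: [[0.032, 0.999, 0.007], [0.999, -0.032, 0.001], [0.002, 0.007, -1.0]]
wrist_force: [0.0, 0.3, 0.3]
finger_gap: 0.0881
```

```bash
python3 -c "
from h import *
go([.4447,.3605,.24])"
```

```text
mm [ 377.7 -148.1    1.9] rot [ 0.0071  0.0008 -0.7132] t 28.8 F [0.  0.3 0.3] p [ 0.5806 -0.0217  0.2423]
```

Request:
{"fn": "carry_out", "kwargs": {"steps": [-1,40,-16,0,0,0,-0.075,-1,82,-32,0,0,0,-0.155,-1,125,-49,0,0,0,-0.235,-1,168,-66,0,0,0,-0.316,-1,211,-83,0,0,0,-0.397,-1,254,-100,0,0,0,-0.478,-1,297,-116,0,0,0,-0.559,-1,335,-131,0,0,0,-0.63]}}

```text
time_s: 29.6
eef_pos: [0.4577, 0.3187, 0.2387]
ee_rot: [[-0.566, 0.824, 0.001], [0.824, 0.566, -0.0], [-0.001, 0.001, -1.0]]
wrist_force: [1.6, 0.3, 0.3]
finger_gap: 0.0881
```

Request:
{"fn": "carry_out", "kwargs": {"steps": [-1,0,0,0,0,0,0,-1,0,0,0,0,0,0]}}

```text
time_s: 29.8
eef_pos: [0.4584, 0.3173, 0.239]
ee_rot: [[-0.564, 0.826, 0.001], [0.826, 0.564, -0.001], [-0.001, 0.001, -1.0]]
wrist_force: [0.2, 0.5, -0.4]
finger_gap: 0.0876
```

```bash
python3 -c "
from h import *
go([.4447,.3605,.0893])"
```

```text
mm [ 43.5  12.9 149.7] rot [ 0.0006  0.0012 -0.0816] t 29.8 F [ 0.2  0.5 -0.4] p [0.4584 0.3173 0.239 ]
```

Request:
{"fn": "carry_out", "kwargs": {"steps": [-1,30,9,0,0,0,-0.05,-1,43,13,10,0,0,-0.082,-1,43,13,50,0,0,-0.082,-1,43,13,90,0,0,-0.082,-1,43,13,125,0,0,-0.082,-1,43,13,145,0,0,-0.082,-1,43,13,150,0,0,-0.082,-1,43,13,150,0,0,-0.082]}}

```text
time_s: 30.6
eef_pos: [0.4465, 0.3592, 0.0899]
ee_rot: [[-0.628, 0.778, 0.002], [0.778, 0.628, -0.0], [-0.001, 0.002, -1.0]]
wrist_force: [0.0, 0.3, 1.0]
finger_gap: 0.0878
```

Request:
{"fn": "carry_out", "kwargs": {"steps": [1,0,0,0,0,0,0,1,0,0,0,0,0,0,1,0,0,0,0,0,0,1,0,0,0,0,0,0,1,0,0,0,0,0,0,1,0,0,0,0,0,0]}}

```text
time_s: 31.2
eef_pos: [0.447, 0.3607, 0.0915]
ee_rot: [[-0.629, 0.777, 0.005], [0.777, 0.629, 0.002], [-0.001, 0.005, -1.0]]
wrist_force: [0.0, 0.9, 2.4]
finger_gap: 0.0475
```

Request:
{"fn": "carry_out", "kwargs": {"steps": [1,0,0,-10,0,0,0,1,0,0,-25,0,0,0,1,0,0,-45,0,0,0,1,0,0,-60,0,0,0,1,0,0,-68,0,0,0,1,0,0,-70,0,0,0,1,0,0,-70,0,0,0]}}

```text
time_s: 31.9
eef_pos: [0.4465, 0.3603, 0.1613]
ee_rot: [[-0.629, 0.778, 0.004], [0.778, 0.629, 0.002], [-0.001, 0.004, -1.0]]
wrist_force: [-0.5, -0.8, -3.7]
finger_gap: 0.0477
```

```bash
python3 -c "
from h import *
go([.588,.0738,.16])"
```

```text
mm [-311.8  -70.1    1.4] rot [4.600e-03 1.000e-04 5.552e-01] t 31.9 F [-0.5 -0.8 -3.7] p [0.4465 0.3603 0.1613]
```

Request:
{"fn": "carry_out", "kwargs": {"steps": [1,-10,-2,0,0,0,0.018,1,-30,-7,0,0,0,0.054,1,-56,-13,0,0,0,0.1,1,-84,-19,0,0,0,0.15,1,-112,-25,0,0,0,0.2,1,-140,-31,0,0,0,0.25,1,-168,-38,0,0,0,0.3,1,-196,-44,0,0,0,0.35]}}

```text
time_s: 32.7
eef_pos: [0.5354, 0.1783, 0.1603]
ee_rot: [[-0.321, 0.947, 0.002], [0.947, 0.321, 0.001], [0.0, 0.002, -1.0]]
wrist_force: [0.5, -0.4, -2.6]
finger_gap: 0.0474
```

```bash
python3 -c "
from h import *
go([.588,.0738,.16])"
```

```text
mm [-115.8   16.2    0.3] rot [ 0.0024 -0.0003  0.2021] t 32.7 F [ 0.5 -0.4 -2.6] p [0.5354 0.1783 0.1603]
```

Request:
{"fn": "carry_out", "kwargs": {"steps": [1,-27,4,0,0,0,0.048,1,-53,8,0,0,0,0.092,1,-78,11,0,0,0,0.136,1,-100,14,0,0,0,0.175,1,-112,16,0,0,0,0.196,1,-116,16,0,0,0,0.202,1,-116,16,0,0,0,0.202,1,-116,16,0,0,0,0.202]}}

```text
time_s: 33.5
eef_pos: [0.5877, 0.0763, 0.161]
ee_rot: [[-0.128, 0.992, 0.003], [0.992, 0.128, 0.002], [0.001, 0.003, -1.0]]
wrist_force: [-0.0, 0.2, -4.4]
finger_gap: 0.0479
```

```bash
python3 -c "
from h import *
go([.588,.0738,.08])"
```

```text
mm [-2.6 -0.3 81. ] rot [ 0.0034 -0.0013  0.004 ] t 33.5 F [-0.   0.2 -4.4] p [0.5877 0.0763 0.161 ]
```

Request:
{"fn": "carry_out", "kwargs": {"steps": [1,-2,0,18,0,0,0,1,-2,0,40,0,0,0,1,-2,0,58,0,0,0,1,-2,0,70,0,0,0,1,-2,0,77,0,0,0,1,-2,0,79,0,0,0,1,-2,0,80,0,0,0,1,-2,0,80,0,0,0]}}

```text
time_s: 34.3
eef_pos: [0.5894, 0.074, 0.0819]
ee_rot: [[-0.128, 0.992, 0.005], [0.992, 0.128, 0.002], [0.001, 0.005, -1.0]]
wrist_force: [-0.3, 0.4, -3.0]
finger_gap: 0.0475
```

Request:
{"fn": "carry_out", "kwargs": {"steps": [1,0,0,1,0,0,0,1,0,0,1,0,0,0]}}

```text
time_s: 34.5
eef_pos: [0.5891, 0.0738, 0.0807]
ee_rot: [[-0.128, 0.992, 0.005], [0.992, 0.128, 0.002], [0.001, 0.005, -1.0]]
wrist_force: [0.5, -0.5, -3.0]
finger_gap: 0.0473
```

Request:
{"fn": "carry_out", "kwargs": {"steps": [1,0,0,1,0,0,0,1,0,0,1,0,0,0]}}

```text
time_s: 34.7
eef_pos: [0.5893, 0.0739, 0.0805]
ee_rot: [[-0.128, 0.992, 0.005], [0.992, 0.128, 0.002], [0.001, 0.005, -1.0]]
wrist_force: [-2.8, -0.7, 6.8]
finger_gap: 0.0478
```

Contact. Release, rise and move back out of the way.

Request:
{"fn": "carry_out", "kwargs": {"steps": [-1,0,0,0,0,0,0,-1,0,0,0,0,0,0,-1,0,0,0,0,0,0,-1,0,0,0,0,0,0,-1,0,0,0,0,0,0,-1,0,0,-20,0,0,0,-1,0,0,-60,0,0,0,-1,0,0,-100,0,0,0]}}

```text
time_s: 35.5
eef_pos: [0.5877, 0.0736, 0.1796]
ee_rot: [[-0.128, 0.992, 0.002], [0.992, 0.128, 0.001], [0.001, 0.002, -1.0]]
wrist_force: [-0.0, 0.6, 0.4]
finger_gap: 0.0878
```

Request:
{"fn": "carry_out", "kwargs": {"steps": [-1,0,0,-40,0,0,0,-1,0,0,-80,0,0,0,-1,30,-20,-80,0,0,-0.06,-1,70,-45,-80,0,0,-0.13,-1,110,-70,-80,0,0,-0.2,-1,150,-95,-80,0,0,-0.28,-1,190,-120,-80,0,0,-0.36,-1,220,-140,-80,0,0,-0.42]}}

```text
time_s: 36.3
eef_pos: [0.4194, 0.2754, 0.259]
ee_rot: [[-0.524, 0.852, 0.004], [0.852, 0.524, 0.002], [-0.0, 0.004, -1.0]]
wrist_force: [-0.2, -0.6, -0.8]
finger_gap: 0.0878
```

```bash
python3 -c "
from h import *
b=robot.grab_frame('top')
c=np.zeros((600,800,3),np.uint8);c[:500,:500]=cv2.resize(b[140:240,255:355],(500,500),interpolation=cv2.INTER_CUBIC)
c[:300,500:800]=cv2.resize(b[210:310,400:500],(300,300),interpolation=cv2.INTER_CUBIC)
save(c,'t8.png');print(robot.read_state()['wrist_force'])"
```

```text
[-3.0142409   1.79274619  0.29322641]
```

View pics/t8.png

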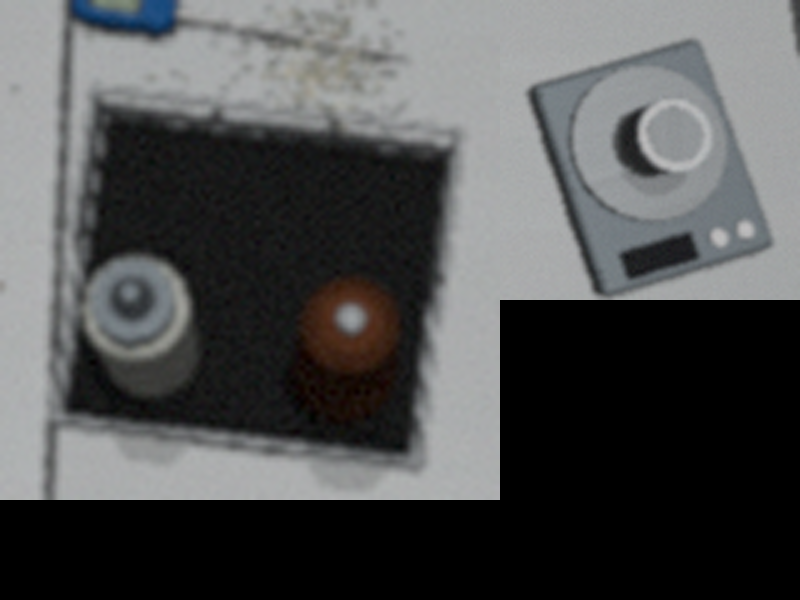

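```bash
python3 -c "
from h import *
f=lambda x,y:(x/5+255-.4,y/5+140-.4)
print('knob',pix2w('top',f(350,317),.147),'noz',pix2w('top',f(131,294),.146),'tin',pix2w('top',(174.5/3+399.7,134/3+209.7),.088))
print('plate',pix2w('top',(150/3+399.7,143/3+209.7),.032), robot.read_state()['joint_velocities'])
a=robot.grab_frame('top');b=cv2.imread('pics/top0.png')[:,:,::-1]
for n,y0,y1,x0,x1 in [('thermo',128,152,268,340),('rackfront',185,235,265,345)]: print(n,np.abs(a[y0:y1,x0:x1].astype(int)-b[y0:y1,x0:x1]).mean())
"
```

```text
knob [ 0.57928218 -0.0216719   0.147     ] noz [0.5880666  0.07424722 0.146     ] tin [ 0.47791132 -0.32612504  0.088     ]
plate [ 0.47519903 -0.3250959   0.032     ] [-4.56411963  1.0781994  -1.28371089 -1.49268234  0.11993608 -0.93324096]
thermo 12.555748456790123
rackfront 14.580166666666667
```

Everything is in place. I'll let the arm settle, then hand in.

Request:
{"fn": "carry_out", "kwargs": {"steps": [-1,0,0,0,0,0,0,-1,0,0,0,0,0,0,-1,0,0,0,0,0,0,-1,0,0,0,0,0,0]}}

```text
time_s: 36.8
eef_pos: [0.4219, 0.2731, 0.2588]
ee_rot: [[-0.519, 0.855, 0.004], [0.855, 0.519, 0.001], [-0.001, 0.004, -1.0]]
wrist_force: [0.2, 0.2, 0.2]
finger_gap: 0.0878
```

```bash
python3 -c "
from plant import robot
print(robot.job_done())"
```

```text
the job is handed in; nothing more can be done
None
```

The job is done and handed in at 36.8 s. I stood the bottle and then the mill on the board, set the tin on the scale, and put the mill and then the bottle back in the rack. The interface gives no verdict, so what follows is from my own checks.

- **Final top picture:** the mill and bottle stand upright within about 2 mm of where they started. The tin is upright about 2–3 mm from the plate's centre. The thermometer's blue head is at the same pixels as at the start.
- **At hand-in:** the gripper was open and clear of everything, with the wrist force near zero.
- **Check that gave no answer:** a plain pixel comparison of the start and end pictures showed mean differences of about 12–15 grey levels, including around the thermometer. I put that down to picture noise and the arm's shadow, and went by the measured positions instead.
- **Force:** the wrist force read 19 N when the mill was pressed onto the board. That was the highest reading I saw, well under the limit.

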